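Put three wine bottles back in their own cradles

ROBOT

A 6-joint arm with a two-finger parallel gripper is mounted at the origin on the work surface. World frame = base frame: x ahead of the robot, y to its left, z up, the work surface at z = 0. Lengths are in mm, angles in rad, forces in N, time in s.
With the tool pointing down it reaches from about 300 to 775 mm from the base axis. Payload 14.6 kg.
Tool frame: the origin (TCP) lies between the finger pads; the fingertips stand ahead of it and the grasp point (between the pads) lies 11 mm behind it (manip.finger_overhang is the z of the fingertips in the tool frame, in mm); z points along the fingers, y is the line along which they close (so a half turn about z gives the same grasp; the last joint's range is limited). The gripper opens to 94 mm and grips with 3 to 60 N. Pads are 16 mm wide; open, the fingers measure 119 mm over their backs; the gripper's body (75 mm by 177 mm) begins 78 mm behind the grasp point.
Start: joints at [-1.322, 0.3, 1.521, -0, 1.321, -0.067], TCP at [170.81, -522.794, 213.446] pointing down, gripper open.
Joint ranges: [-3.03, 3.03], [-0.79, 2.21], [0.23, 2.52], [-1.04, 4.18], [0, 3.07], [-2.55, 2.55]. Speed limits (rad/s): [2.22, 2.22, 2.57, 3.14, 3.14, 3.14].

INTERFACE

Orientations are given as [roll, pitch, yaw] about the fixed x, y, z axes, in that order (R = Rz(yaw) Ry(pitch) Rx(roll)).
In Python, from cell import manip gives the robot as it stands.
- The arm moves only by the tool jog_arm, never from a script. Its argument "series" is a list of rows, each a list of 7 numbers: the shift along the world's x, y, z as a fraction of full scale, then the turn, a rotation vector about the world's x, y, z as a fraction of full scale, then the closure, from 0 (fully open) to 1 (shut). In form: [[dx, dy, dz, wx, wy, wz, fingers], ...]. A call has 1 to 8 rows; each row is the pose to reach, as a shift and turn from the pose commanded when the call began; what a row does not reach only later rows make up. Full scale, the value 1, is 120 mm for a shift and 90 degrees for a turn. A row lasts 1/12 s, in which the tool goes at most 41.7 mm and 7.16 degrees, less where a joint would pass 70% of its speed; a pose out of reach is approached as far as the arm can. A call with a number of a shift or a turn outside -1 to 1 is refused whole. A call with a gripper value outside its range is refused whole. The fingers move at their own pace and stop on an object; "grip_force" is the grip in N (left out, the last holds). Time passes only in rows, so rows that repeat a pose let the fingers close. It gives the time, the measured TCP pose, the force, the opening and the grip force at its end, in the units of the state.
- manip.read_state(): the state, without advancing time (a new reading comes with each control period).
- manip.camera(name): name is "scene" or "top" or "wrist"; returns a dict with "frame" (384x512x3 uint8, red, green, blue), "vfov" (degrees; the focal length in pixels is half the picture's height over the tangent of half this angle, whatever the lens; pixels are square), "cx", "cy" (the principal point, pixels), "R" (3x3) and "t" (3): a world point X has camera coordinates R X + t; the wrist camera has in their place "hand_eye" (4x4, takes a point from camera to tool coordinates, whose origin is the TCP and whose axes are the flange's). Camera axes: x right, y down, z forward; pixel columns grow to the right and rows downward; lengths in mm; the calibration is good to about 2 mm. The wrist camera is an equidistant fisheye: a pixel r from the principal point sees the ray r / f radians off the axis. A picture is of the moment at which its call begins: read the wrist's pose just before it. There is no depth.
- manip.sign_off(): hands the job in; it is judged then, once.
The state is a dict: "clock": time; "joints": joint angles; "qd": joint speeds; "effort": joint torques, N m; "eef_pos": TCP position; "eef_rot": TCP orientation; "wrist_force": force on the tool from outside, world axes, zero at the start; "moment": the same for the moment, N m; "finger_gap": finger opening in mm; "finger_force": force on a finger pad.
Only numpy, scipy, OpenCV 4.12 (cv2) and the standard library are available. Lean on these libraries where they do the work, as an engineer would, in place of code of your own. Each camera call takes 0.05 s, during which the arm holds its last target. There are 200 camera calls.

TASK

The three wine bottles on the cellar bench each lie in the wrong cradle: move every bottle to the cradle whose board has its own outline, lying fully down in both saddles, its outline over the board's (foot at the foot end, neck over the neck part, centred lengthwise). Use the plain spare cradle as the free spot on the way and never put a bottle down on the bare table; set the bottles down gently, do not knock them against each other, and leave the candlestick and the bowl alone.

Things in the scene. Friction and masses are not known exactly. Their poses are not given: they have to be found in the camera images.
- slim_bottle: Loose green wine bottle, long, slim, sloping shoulders: 290 mm long, 0.45-0.65 kg. Body 50 mm diameter, straight to 145 mm from the foot; neck 28 mm diameter from 215 mm. Origin: centre of its foot; x along its axis to the neck (may be rolled). Grip across it 90 mm from the foot. Axis 55 mm above the table in any cradle. Starts with the 90 mm point over the saddles' midpoint, neck to cradle +x.
- medium_bottle: Loose green wine bottle, middle-sized: 235 mm long, 0.45-0.65 kg. Body 60 mm diameter, straight to 135 mm from the foot; neck 28 mm diameter from 160 mm. Origin: centre of its foot; x along its axis to the neck (may be rolled). Grip across it 75 mm from the foot. Axis 62 mm above the table in any cradle. Starts with the 75 mm point over the saddles' midpoint, neck to cradle +x.
- stubby_bottle: Loose green wine bottle, short, stubby: 165 mm long, 0.35-0.55 kg. Body 64 mm diameter, straight to 110 mm from the foot; neck 28 mm diameter from 132 mm. Origin: centre of its foot; x along its axis to the neck (may be rolled). Grip across it 60 mm from the foot. Axis 65 mm above the table in any cradle. Starts with the 60 mm point over the saddles' midpoint, neck to cradle +x.
- slim_cradle: Fixed pale-wood cradle for the slim bottle. Board in that bottle's outline plus 10 mm at each end: 96 mm wide from x = -10 to 200 mm, then a 58 mm wide neck part to x = 300 mm. V-saddles as on the spare, at x = 52 and 128 mm (midpoint 90: the bottle's grip point belongs there). Origin: on the table, under where its bottle's foot belongs; x to the neck end (away from the robot).
- medium_cradle: Fixed pale-wood cradle for the medium bottle. Board in that bottle's outline plus 10 mm at each end: 96 mm wide from x = -10 to 160 mm, then a 58 mm wide neck part to x = 245 mm. V-saddles as on the spare, at x = 37 and 113 mm (midpoint 75: the bottle's grip point belongs there). Origin: on the table, under where its bottle's foot belongs; x to the neck end (away from the robot).
- stubby_cradle: Fixed pale-wood cradle for the stubby bottle. Board in that bottle's outline plus 10 mm at each end: 96 mm wide from x = -10 to 125 mm, then a 58 mm wide neck part to x = 175 mm. V-saddles as on the spare, at x = 22 and 98 mm (midpoint 60: the bottle's grip point belongs there). Origin: on the table, under where its bottle's foot belongs; x to the neck end (away from the robot).
- spare_cradle: Fixed spare cradle, empty: wooden plain 12 mm thick board, 84 mm wide, x = 0 to 130 mm. Origin: on the table, mid near end; x away from the robot. Two V-saddles (90 degree V, its bottom 20 mm above the table; 14 mm thick in x, 70 wide, 47 high) at x = 27 and 103 mm (midpoint 65), 62 mm gap for fingers. All cradles have these, hold any bottle level along x, axis height 20 + 1.414 r mm.
- candlestick: Bystander: brass candlestick with a candle, 130 mm tall, foot 90 mm in diameter; origin under its centre.
- tasting_cup: Bystander: small steel tasting bowl, 84 mm in diameter, 55 mm tall; origin under its centre.

How it is judged (in metres and radians):
At the end, for the whole second after the job is handed in: Each bottle lies at rest in both saddles of its own cradle: the centre of its foot within 15 mm (seen from above) of the cradle's origin, its axis within 0.12 rad of the cradle's x axis, and its foot's centre within 6 mm of its seated height (55, 62 and 65 mm for slim, medium and stubby) (horizontal distance between slim_bottle and slim_cradle below 0.015 m and angle between the x axis of slim_bottle and the x axis of slim_cradle, either way round below 0.12 rad and height (world z) of slim_bottle between 0.0493553 and 0.0613553 m and linear speed of each of slim_bottle, medium_bottle, stubby_bottle below 0.02 m/s and angular speed of each of slim_bottle, medium_bottle, stubby_bottle below 0.1 rad/s and horizontal distance between medium_bottle and medium_cradle below 0.015 m and angle between the x axis of medium_bottle and the x axis of medium_cradle, either way round below 0.12 rad and height (world z) of medium_bottle between 0.0564264 and 0.0684264 m and horizontal distance between stubby_bottle and stubby_cradle below 0.015 m and angle between the x axis of stubby_bottle and the x axis of stubby_cradle, either way round below 0.12 rad and height (world z) of stubby_bottle between 0.0592548 and 0.0712548 m); the robot touches nothing.
It fails at once if two bottles are knocked against each other (more than 2 N) (contact force between slim_bottle and medium_bottle above 2 N or contact force between any of slim_bottle, medium_bottle and stubby_bottle above 2 N).
It fails at once if a bottle is down on the bare table (its foot's centre lower than 45 mm) (height (world z) of any of slim_bottle, medium_bottle, stubby_bottle below 0.045 m).
It fails at once if a bottle is dropped or banged into a cradle (more than 60 N) (contact force between any of slim_bottle, medium_bottle, stubby_bottle and slim_cradle above 60 N or contact force between any of slim_bottle, medium_bottle, stubby_bottle and medium_cradle above 60 N or contact force between any of slim_bottle, medium_bottle, stubby_bottle and stubby_cradle above 60 N or contact force between any of slim_bottle, medium_bottle, stubby_bottle and spare_cradle above 60 N).
It fails at once if the candlestick or bowl is moved by more than 20 mm (distance of any of candlestick, tasting_cup from where it was at the start of the episode above 0.02 m).
It also fails if it takes over 107 s, if anything falls off the work surface, if the arm or the gripper's body presses on something with over 40 N, if the wrist force passes 120 N, or if a joint passes its speed limit or range.

## Working session

There is one attempt and no reset: what is moved stays moved. The work goes in short steps, Python scripts to look and compute and a tool call to move; the robot and the scene stay as the last step left them, time stands still between calls to the robot, and variables do not carry over. Pictures are saved under pics/ and viewed, at most 14 in all, crops included, and the job is handed in when it is done.

Besides the shell and the picture viewer there is one more tool, called after "Emit:" as name(argument=value, ...), one argument or row to a line, values as JSON. jog_arm: Moves the arm, as the interface text tells. Its arguments: {"type":"object","properties":{"series":{"type":"array"},"grip_force":{"type":"number"}},"required":["series"]}

```bash
ls; mkdir -p pics
python3 - <<'E'
from cell import manip
import cv2
print(manip.read_state(), manip.finger_overhang)
for n in ("top","scene"):
    c=manip.camera(n); cv2.imwrite(f"pics/{n}0.png",c["frame"][:,:,::-1]); print(n,c["vfov"],c["cx"],c["cy"],c["R"],c["t"])
E
```

```text
pics
{'clock': 0.0, 'joints': array([-1.32161646e+00,  3.00429096e-01,  1.52159088e+00,  1.21135651e-05,
        1.32069578e+00, -6.66053439e-02]), 'qd': array([ 5.44487157e-04, -4.38784059e-04,  9.93810652e-04, -1.40996130e-03,
       -5.39252999e-05, -8.88111836e-04]), 'effort': array([ 1.93064084e-04, -5.31810522e+01, -3.52739167e+01,  7.07167760e-02,
        2.44114827e-02, -9.92695573e-05]), 'eef_pos': array([ 170.74363103, -522.55597627,  212.90522068]), 'eef_rot': array([-3.14047282e+00, -8.64564519e-05,  3.15782157e-01]), 'wrist_force': array([-0.43883701, -0.5772232 ,  0.64869388]), 'moment': array([-0.00612464, -0.0562171 ,  0.00682003]), 'finger_force': 0.0, 'finger_gap': 93.75479671346116} 8.0
top 56.09034807097961 253.7300902445369 189.27645170772823 [[-0.02500216 -0.99954045  0.01713984]
 [-0.99664029  0.02358465 -0.07843398]
 [ 0.0779937  -0.01904328 -0.99677196]] [  10.71748696  529.08772167 1110.47298649]
scene 57.543217538544894 255.34513350904803 193.7762096270537 [[ 0.33791929  0.94104585  0.01559692]
 [ 0.6812716  -0.23313625 -0.6939139 ]
 [-0.64936859  0.24511263 -0.71988904]] [-169.9771699  -299.6202119  1408.15179655]
```

View pics/top0.png

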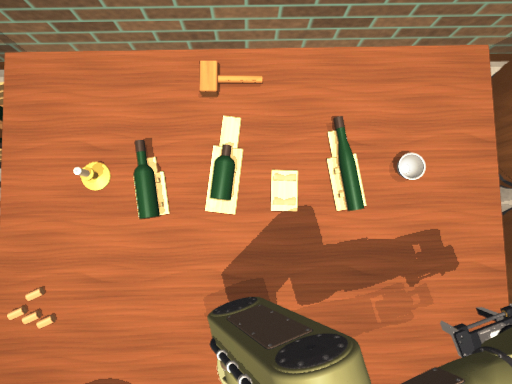

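View pics/scene0.png

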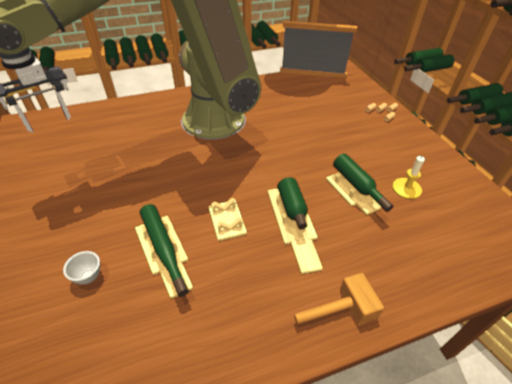

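The left cradle is the shortest and holds the medium bottle (foot 148,217 to neck 141,141). The middle one has a long neck part, so it's the slim cradle, and it holds the stubby (223,198 to 227,146). The right one holds the slim bottle (357,208 to 339,117) and must be the medium cradle. The spare sits at (285,190), the candlestick at (95,176) and the bowl at (411,166).

```bash
cat > h.py <<'E'
import numpy as np, cv2
from cell import manip
def ray(c,uv,z):
    uv=np.atleast_2d(uv).astype(float); f=c["frame"].shape[0]/2/np.tan(np.radians(c["vfov"])/2)
    d=np.c_[(uv[:,0]-c["cx"])/f,(uv[:,1]-c["cy"])/f,np.ones(len(uv))]
    R=np.array(c["R"]);t=np.array(c["t"]); o=-R.T@t; w=d@R
    return o+w*((z-o[2])/w[:,2])[:,None]
def masks(c):
    h=cv2.cvtColor(c["frame"],cv2.COLOR_RGB2HSV); H,S,V=cv2.split(h)
    r,g,b=[c["frame"][:,:,i].astype(int) for i in range(3)]
    green=((g>r+6)&(V<110)|(V<45)).astype(np.uint8)*255
    pale=((r>170)&(g>150)&(b>90)).astype(np.uint8)*255
    return green,pale
def blobs(m,lo=150):
    n,l,s,ce=cv2.connectedComponentsWithStats(m)
    return [(s[i],ce[i],(l==i)) for i in range(1,n) if s[i,4]>lo]
E
python3 - <<'E'
from h import *
c=manip.camera("top"); g,p=masks(c)
roi=np.zeros_like(g); roi[100:235,110:380]=255
for z,(s,ce,m) in [(60,b) for b in blobs(g&roi,300)]:
    ys,xs=np.nonzero(m); P=ray(c,np.c_[xs,ys],z)[:,:2]
    vx,vy,x0,y0=cv2.fitLine(P.astype(np.float32),cv2.DIST_L2,0,.01,.01).ravel(); sg=np.sign(vx)
    a=(P-[x0,y0])@np.array([vx*sg,vy*sg]); 
    print("bottle",s,np.round([x0,y0],1),"ang",round(np.arctan2(vy*sg,vx*sg),3),"len",round(np.ptp(a),1))
for s,ce,m in blobs(p&roi,100): print("pale",s,ce)
im=c["frame"][100:235,110:390,::-1].copy()
cv2.imwrite("pics/top1.png",cv2.resize(im,None,fx=2.85,fy=2.85,interpolation=cv2.INTER_CUBIC))
mm=np.dstack([p,g,0*g])[100:235,110:390]; cv2.imwrite("pics/mask1.png",cv2.resize(mm,None,fx=2.85,fy=2.85,interpolation=cv2.INTER_NEAREST))
both=np.vstack([cv2.imread("pics/top1.png")[:300],cv2.imread("pics/mask1.png")[:300]]); cv2.imwrite("pics/both1.png",both); print(both.shape)
E
```

```text
bottle [336 127  28  83 897] [ 577.3 -291.1] ang 0.144 len 254.9
bottle [134 151  25  67 903] [541.4 324.3] ang 0.141 len 202.4
bottle [211 155  24  45 677] [565.3  91.8] ang -0.127 len 132.8
pale [ 205  115   39  100 1675] [226.37910448 165.30985075]
pale [327 130  20  81 772] [335.39766839 172.72020725]
pale [353 153  14  53 170] [359.58823529 178.62352941]
pale [147 156  23  59 521] [159.65642994 186.80614203]
pale [ 271  169   28   42 1110] [283.98108108 189.84324324]
(600, 798, 3)
```

View pics/both1.png

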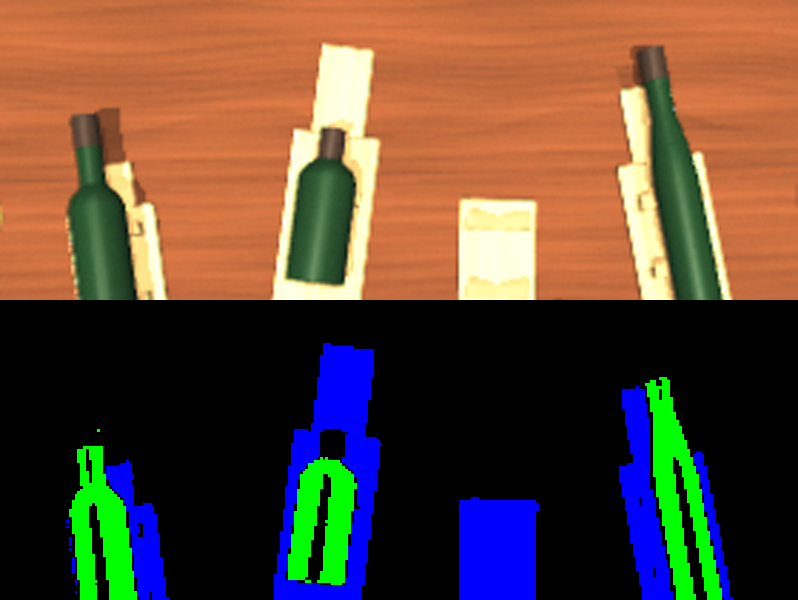

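```bash
cat >> h.py <<'E'
def bottles(c,specs):
    # specs: name -> (u0,v0,u1,v1, axis z, straight len, grip, L)
    fr=c["frame"].astype(int); r,g,b=fr[...,0],fr[...,1],fr[...,2]
    gm=((g>r+4)).astype(np.uint8)*255; out={}
    for n,(u0,v0,u1,v1,z,st,gr,L) in specs.items():
        roi=np.zeros_like(gm); roi[v0:v1,u0:u1]=255
        s,ce,m=max(blobs(gm&roi,100),key=lambda q:q[0][4])
        ct=max(cv2.findContours(m.astype(np.uint8)*255,0,1)[0],key=cv2.contourArea)
        m=cv2.drawContours(np.zeros_like(gm),[ct],-1,255,-1); ys,xs=np.nonzero(m)
        P=ray(c,np.c_[xs,ys],z)[:,:2]; pitch=np.linalg.norm(np.diff(ray(c,[[250,180],[250,181]],z)[:,:2],axis=0))
        v=cv2.fitLine(P.astype(np.float32),cv2.DIST_L2,0,.01,.01).ravel(); d=v[:2]*np.sign(v[0]); o=v[2:]
        for _ in range(4):
            nrm=np.array([-d[1],d[0]]); a=(P-o)@d; a0=a.min(); k=(a>a0+8)&(a<a0+st-8)
            mid=[];w=[]
            for lo in np.arange(a0+8,a0+st-12,4):
                q=((P-o)@nrm)[(a>=lo)&(a<lo+4)]; mid.append((lo+2,(q.min()+q.max())/2)); w.append(np.ptp(q)+pitch)
            mid=np.array(mid); sl,ic=np.polyfit(mid[:,0],mid[:,1],1)
            o=o+nrm*ic; d=d+nrm*sl; d/=np.linalg.norm(d)
        nrm=np.array([-d[1],d[0]]); a=(P-o)@d; c0=np.abs((P-o)@nrm)<15
        foot=o+d*(np.percentile(a[c0],0.5)-pitch/2)
        out[n]=(foot,d,np.median(w)); print(n,"foot",foot.round(1),"ang",round(np.arctan2(d[1],d[0]),3),"width",round(np.median(w),1),"greenlen",round(np.ptp(a),1),"grip",(foot+gr*d).round(1))
    return out
S={"medium":(120,130,172,230,62,135,75,235),"stubby":(200,130,245,215,65,110,60,165),"slim":(322,105,375,220,55,145,90,290)}
CR={"stubby":(60,125,175),"slim":(90,200,300),"medium":(75,160,245)}   # mid, body end, neck end
E
python3 - <<'E'
from h import *
c=manip.camera("top"); B=bottles(c,S); g,p=masks(c)
for bn,cn,u0,u1 in [("medium","stubby",125,180),("stubby","slim",200,250),("slim","medium",322,372),(None,"spare",265,305)]:
    roi=np.zeros_like(p); roi[100:235,u0:u1]=255; ys,xs=np.nonzero(p&roi); P=ray(c,np.c_[xs,ys],12)[:,:2]
    if bn is None:
        q=cv2.minAreaRect(P.astype(np.float32)); print(q, cv2.boxPoints(q).round(1)); continue
    f,d,_=B[bn]; gr=S[bn][6]; n=np.array([-d[1],d[0]]); mid,be,ne=CR[cn]; o=f+(gr-mid)*d; x=(P-o)@d; y=(P-o)@n
    print(cn,"origin pred",o.round(1),"x ext",x.min().round(1),x.max().round(1),"exp",-10,ne)
    for lo,hi in ((0,be/2),(be/2,be-5),(be+8,ne-5)):
        k=(x>lo)&(x<hi); print("  y ext",lo,hi,np.percentile(y[k],[1,99]).round(1) if k.any() else None)
    k=np.abs(y)>33; print("  body x ext",x[k].min().round(1),x[k].max().round(1),"exp",be)
E
```

```text
medium foot [450.1 313.8] ang 0.127 width 60.0 greenlen 202.0 grip [524.5 323.3]
stubby foot [499.7 101.2] ang -0.138 width 60.8 greenlen 132.4 grip [559.2  92.9]
slim foot [ 458.8 -311.7] ang 0.151 width 50.1 greenlen 257.0 grip [ 547.8 -298.2]
stubby origin pred [465.  315.7] x ext -11.0 176.2 exp -10 175
  y ext 0 62.5 [-50.1  47.5]
  y ext 62.5 120 [-50.2  47.5]
  y ext 133 170 [-30.8  -3. ]
  body x ext -11.0 125.8 exp 125
slim origin pred [470.  105.3] x ext -10.9 301.2 exp -10 300
  y ext 0 100.0 [-49.2  47.9]
  y ext 100.0 195 [-49.4  47.8]
  y ext 208 295 [-31.   27.9]
  body x ext -10.8 201.4 exp 200
medium origin pred [ 473.6 -309.5] x ext -10.5 245.8 exp -10 245
  y ext 0 80.0 [-47.8  50.2]
  y ext 80.0 155 [-47.8  49.9]
  y ext 168 240 [ 5.2 30.9]
  body x ext -10.3 161.3 exp 160
((526.9815063476562, -99.95508575439453), (85.99981689453125, 130.28677368164062), 88.35154724121094) [[ 460.6 -141.1]
 [ 590.9 -144.8]
 [ 593.3  -58.8]
 [ 463.1  -55.1]]
```

The measured widths, lengths and board extents match the given sizes. The stubby bottle goes to the spare cradle first, so I'm moving over to it now.

Emit:
jog_arm(
  series=[
    [0.27,0.43,0,0,0,-0.024,0],
    [0.54,0.86,0,0,0,-0.048,0],
    [0.54,0.86,0,0,0,-0.048,0],
    [0.54,0.86,0,0,0,-0.048,0],
    [0.54,0.86,0,0,0,-0.048,0],
  ],
  grip_force=20,
)

```text
clock: 0.62
eef_pos: [236.4, -418.7, 213.8]
eef_rot: [3.141, -0.0, 0.243]
wrist_force: [-0.7, -0.2, 0.5]
finger_gap: 94.1
finger_force: 0.0
```

Emit:
jog_arm(
  series=[
    [0.27,0.43,0,0,0,-0.024,0],
    [0.54,0.86,0,0,0,-0.048,0],
    [0.54,0.86,0,0,0,-0.048,0],
    [0.54,0.86,0,0,0,-0.048,0],
    [0.54,0.86,0,0,0,-0.048,0],
  ],
)

```text
clock: 1.03
eef_pos: [300.9, -316.2, 213.6]
eef_rot: [3.141, -0.0, 0.167]
wrist_force: [0.7, -1.3, 0.3]
finger_gap: 93.7
finger_force: 0.0
```

Emit:
jog_arm(
  series=[
    [0.27,0.43,0,0,0,-0.024,0],
    [0.54,0.86,0,0,0,-0.048,0],
    [0.54,0.86,0,0,0,-0.048,0],
    [0.54,0.86,0,0,0,-0.048,0],
    [0.54,0.86,0,0,0,-0.048,0],
  ],
)

```text
clock: 1.45
eef_pos: [365.7, -213.5, 213.4]
eef_rot: [3.141, 0.0, 0.092]
wrist_force: [-0.2, 0.0, -0.3]
finger_gap: 94.2
finger_force: 0.0
```

Emit:
jog_arm(
  series=[
    [0.27,0.43,0,0,0,-0.024,0],
    [0.54,0.85,0,0,0,-0.049,0],
    [0.54,0.85,0,0,0,-0.049,0],
    [0.54,0.85,0,0,0,-0.049,0],
    [0.54,0.85,0,0,0,-0.049,0],
  ],
)

```text
clock: 1.87
eef_pos: [430.3, -112.0, 213.1]
eef_rot: [3.142, 0.001, 0.014]
wrist_force: [0.1, -0.9, -0.7]
finger_gap: 94.2
finger_force: 0.0
```

Emit:
jog_arm(
  series=[
    [0.27,0.43,0,0,0,-0.024,0],
    [0.54,0.85,0,0,0,-0.049,0],
    [0.54,0.85,0,0,0,-0.049,0],
    [0.54,0.85,0,0,0,-0.049,0],
    [0.54,0.85,0,0,0,-0.049,0],
  ],
)

```text
clock: 2.28
eef_pos: [495.1, -10.6, 212.9]
eef_rot: [3.141, 0.001, -0.064]
wrist_force: [-0.2, -1.2, -0.7]
finger_gap: 94.1
finger_force: 0.0
```

Emit:
jog_arm(
  series=[
    [0.27,0.43,0,0,0,-0.024,0],
    [0.535,0.855,0,0,0,-0.049,0],
    [0.535,0.855,0,0,0,-0.049,0],
    [0.535,0.855,0,0,0,-0.049,0],
    [0.535,0.855,0,0,0,-0.049,0],
  ],
)

```text
clock: 2.7
eef_pos: [559.3, 91.7, 212.8]
eef_rot: [3.141, 0.001, -0.142]
wrist_force: [-0.4, 0.1, 0.2]
finger_gap: 94.2
finger_force: 0.0
```

Emit:
jog_arm(
  series=[
    [0,0.01,-0.22,0,0,0,0],
    [0,0.01,-0.44,0,0,0,0],
    [0,0.01,-0.66,0,0,0,0],
    [0,0.01,-0.66,0,0,0,0],
    [0,0.01,-0.66,0,0,0,0],
  ],
)

```text
clock: 3.12
eef_pos: [558.6, 92.3, 134.3]
eef_rot: [3.141, 0.002, -0.144]
wrist_force: [0.4, 0.2, 0.9]
finger_gap: 94.2
finger_force: 0.0
```

Emit:
jog_arm(
  series=[
    [0,0,-0.16,0,0,0,0],
    [0,0,-0.32,0,0,0,0],
    [0,0,-0.48,0,0,0,0],
    [0,0,-0.6,0,0,0,0],
    [0,0,-0.66,0,0,0,0],
    [0,0,-0.66,0,0,0,0],
  ],
)

```text
clock: 3.62
eef_pos: [559.2, 93.7, 55.5]
eef_rot: [3.142, -0.0, -0.142]
wrist_force: [-1.4, 0.6, 0.1]
finger_gap: 94.1
finger_force: 0.0
```

Emit:
jog_arm(
  series=[
    [0,0,0,0,0,0,0.2],
    [0,0,0,0,0,0,0.3],
    [0,0,0,0,0,0,0.5],
    [0,0,0,0,0,0,0.7],
    [0,0,0,0,0,0,1],
    [0,0,0,0,0,0,1],
    [0,0,0,0,0,0,1],
    [0,0,0,0,0,0,1],
  ],
  grip_force=15,
)

```text
clock: 4.28
eef_pos: [559.1, 92.7, 55.8]
eef_rot: [3.139, -0.0, -0.141]
wrist_force: [-3.6, -15.6, 7.4]
finger_gap: 63.7
finger_force: 15.0
```

Emit:
jog_arm(
  series=[
    [0,0,0,0,0,0,1],
    [0,0,0,0,0,0,1],
    [0,0,0.02,0,0,0,1],
    [0,0,0.06,0,0,0,1],
    [0,0,0.14,0,0,0,1],
    [0,0,0.25,0,0,0,1],
    [0,0,0.35,0,0,0,1],
    [0,0,0.4,0,0,0,1],
  ],
  grip_force=40,
)

```text
clock: 4.95
eef_pos: [559.6, 94.9, 105.2]
eef_rot: [-3.141, -0.002, -0.141]
wrist_force: [1.1, 0.4, -4.0]
finger_gap: 63.6
finger_force: 40.0
```

Emit:
jog_arm(
  series=[
    [0,0,0.08,0,0,0,1],
    [0,0,0.2,0,0,0,1],
    [0,0,0.36,0,0,0,1],
    [0,0,0.52,0,0,0,1],
    [0,0,0.64,0,0,0,1],
    [0,0,0.7,0,0,0,1],
    [0,0,0.7,0,0,0,1],
  ],
)

```text
clock: 5.53
eef_pos: [559.5, 94.7, 188.7]
eef_rot: [-3.141, -0.002, -0.141]
wrist_force: [0.9, 0.1, -3.5]
finger_gap: 62.9
finger_force: 40.0
```

Emit:
jog_arm(
  series=[
    [-0.01,-0.07,0,0,0,0.005,1],
    [-0.03,-0.2,0,0,0,0.01,1],
    [-0.06,-0.36,0,0,0,0.015,1],
    [-0.08,-0.52,0,0,0,0.02,1],
    [-0.11,-0.66,0,0,0,0.025,1],
    [-0.12,-0.76,0,0,0,0.03,1],
    [-0.13,-0.8,0,0,0,0.035,1],
    [-0.13,-0.8,0,0,0,0.036,1],
  ],
)

```text
clock: 6.2
eef_pos: [542.8, -2.4, 186.1]
eef_rot: [3.142, 0.002, -0.085]
wrist_force: [1.0, 0.5, -4.7]
finger_gap: 63.3
finger_force: 40.0
```

Emit:
jog_arm(
  series=[
    [-0.01,-0.07,0,0,0,0.005,1],
    [-0.03,-0.2,0,0,0,0.01,1],
    [-0.06,-0.36,0,0,0,0.015,1],
    [-0.08,-0.52,0,0,0,0.02,1],
    [-0.11,-0.66,0,0,0,0.025,1],
    [-0.12,-0.76,0,0,0,0.03,1],
    [-0.13,-0.8,0,0,0,0.036,1],
    [-0.13,-0.8,0,0,0,0.036,1],
  ],
)

```text
clock: 6.87
eef_pos: [527.6, -97.9, 186.8]
eef_rot: [-3.142, 0.0, -0.028]
wrist_force: [-0.1, 0.1, -4.5]
finger_gap: 63.4
finger_force: 40.0
```

Emit:
jog_arm(
  series=[
    [0,-0.01,-0.08,0,0,0,1],
    [0,-0.017,-0.22,0,0,0,1],
    [0,-0.017,-0.4,0,0,0,1],
    [0,-0.017,-0.58,0,0,0,1],
    [0,-0.017,-0.73,0,0,0,1],
    [0,-0.017,-0.84,0,0,0,1],
    [0,-0.017,-0.9,0,0,0,1],
    [0,-0.017,-0.9,0,0,0,1],
  ],
)

```text
clock: 7.53
eef_pos: [527.0, -98.6, 77.2]
eef_rot: [-3.141, 0.003, -0.027]
wrist_force: [-0.5, 0.6, -4.4]
finger_gap: 63.3
finger_force: 40.0
```

Emit:
jog_arm(
  series=[
    [0,0,-0.03,0,0,0,1],
    [0,0,-0.06,0,0,0,1],
    [0,0,-0.09,0,0,0,1],
    [0,0,-0.11,0,0,0,1],
    [0,0,-0.13,0,0,0,1],
    [0,0,-0.145,0,0,0,1],
    [0,0,-0.155,0,0,0,1],
    [0,0,-0.16,0,0,0,1],
  ],
)

```text
clock: 8.2
eef_pos: [527.8, -99.5, 59.8]
eef_rot: [-3.142, 0.0, -0.028]
wrist_force: [-1.1, -0.0, -3.2]
finger_gap: 63.3
finger_force: 40.0
```

Emit:
jog_arm(
  series=[
    [0,0,-0.006,0,0,0,1],
    [0,0,-0.012,0,0,0,1],
    [0,0,-0.018,0,0,0,1],
    [0,0,-0.024,0,0,0,1],
    [0,0,-0.03,0,0,0,1],
    [0,0,-0.036,0,0,0,1],
  ],
)

```text
clock: 8.7
eef_pos: [528.3, -99.3, 56.6]
eef_rot: [-3.142, -0.001, -0.028]
wrist_force: [-5.5, 4.8, 15.5]
finger_gap: 63.6
finger_force: 40.0
```

Emit:
jog_arm(
  series=[
    [0,0,0.006,0,0,0,1],
    [0,0,0.006,0,0,0,1],
    [0,0,0.006,0,0,0,0.2],
    [0,0,0.006,0,0,0,0],
    [0,0,0.006,0,0,0,0],
    [0,0,0.006,0,0,0,0],
    [0,0,0.006,0,0,0,0],
    [0,0,0.006,0,0,0,0],
  ],
  grip_force=15,
)

```text
clock: 9.37
eef_pos: [527.8, -99.5, 56.2]
eef_rot: [3.142, -0.0, -0.028]
wrist_force: [-0.1, -0.4, -0.2]
finger_gap: 93.7
finger_force: 0.0
```

Emit:
jog_arm(
  series=[
    [0,0,0.1,0,0,0,0],
    [0,0,0.3,0,0,0,0],
    [0,0,0.6,0,0,0,0],
    [0,0,0.8,0,0,0,0],
    [0,0,1,0,0,0,0],
    [0,0,1,0,0,0,0],
  ],
)

```text
clock: 9.87
eef_pos: [529.5, -99.8, 182.0]
eef_rot: [3.14, -0.008, -0.028]
wrist_force: [0.9, 0.2, 0.8]
finger_gap: 93.8
finger_force: 0.0
```

Emit:
jog_arm(
  series=[
    [0.02,-0.25,0,0,0,0.014,0],
    [0.04,-0.5,0,0,0,0.028,0],
    [0.08,-0.82,0,0,0,0.057,0],
    [0.08,-0.82,0,0,0,0.057,0],
    [0.08,-0.82,0,0,0,0.057,0],
  ],
)

```text
clock: 10.28
eef_pos: [537.1, -199.2, 176.2]
eef_rot: [-3.141, 0.0, 0.059]
wrist_force: [-0.0, 0.4, -0.2]
finger_gap: 93.8
finger_force: 0.0
```

Emit:
jog_arm(
  series=[
    [0.02,-0.25,0,0,0,0.014,0],
    [0.04,-0.5,0,0,0,0.028,0],
    [0.08,-0.82,0,0,0,0.057,0],
    [0.08,-0.82,0,0,0,0.057,0],
    [0.08,-0.82,0,0,0,0.057,0],
    [0.08,-0.82,0,0,0,0.057,0],
  ],
)

```text
clock: 10.78
eef_pos: [547.0, -295.0, 176.2]
eef_rot: [-3.141, 0.0, 0.151]
wrist_force: [-0.5, -0.0, 0.6]
finger_gap: 93.8
finger_force: 0.0
```

Run:
```python
from h import *
s=manip.read_state(); print(s["eef_pos"],s["eef_rot"])
c=manip.camera("top"); 
cv2.imwrite("pics/top2.png",c["frame"][:,:,::-1])
c=manip.camera("scene"); cv2.imwrite("pics/scene2.png",c["frame"][:,:,::-1])
```

```text
[ 547.03517336 -295.00600598  176.20454837] [-3.14100032e+00  3.05937786e-04  1.50764041e-01]
```

View pics/scene2.png

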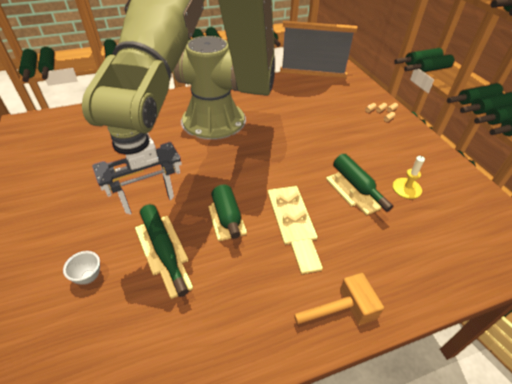

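The stubby bottle now rests in the spare cradle, around (228,210), and the slim cradle at (293,230) is empty. Next I'll descend on the slim bottle.

Emit:
jog_arm(
  series=[
    [0.005,-0.02,-0.22,0,0,0,0],
    [0.005,-0.02,-0.44,0,0,0,0],
    [0.005,-0.02,-0.6,0,0,0,0],
    [0.005,-0.02,-0.6,0,0,0,0],
    [0.005,-0.02,-0.6,0,0,0,0],
  ],
)

```text
clock: 11.3
eef_pos: [547.7, -297.7, 104.4]
eef_rot: [-3.141, 0.001, 0.152]
wrist_force: [0.3, -0.6, -0.1]
finger_gap: 94.2
finger_force: 0.0
```

Emit:
jog_arm(
  series=[
    [0,0,-0.13,0,0,0,0],
    [0,0,-0.26,0,0,0,0],
    [0,0,-0.37,0,0,0,0],
    [0,0,-0.45,0,0,0,0],
    [0,0,-0.49,0,0,0,0],
    [0,0,-0.49,0,0,0,0],
    [0,0,-0.49,0,0,0,0],
  ],
)

```text
clock: 11.88
eef_pos: [547.9, -298.8, 46.1]
eef_rot: [3.141, -0.001, 0.151]
wrist_force: [0.7, 1.0, -0.5]
finger_gap: 94.0
finger_force: 0.0
```

Emit:
jog_arm(
  series=[
    [0,0,0,0,0,0,0.2],
    [0,0,0,0,0,0,0.3],
    [0,0,0,0,0,0,0.5],
    [0,0,0,0,0,0,0.7],
    [0,0,0,0,0,0,1],
    [0,0,0,0,0,0,1],
    [0,0,0,0,0,0,1],
    [0,0,0,0,0,0,1],
  ],
  grip_force=15,
)

```text
clock: 12.55
eef_pos: [547.4, -297.1, 45.4]
eef_rot: [-3.139, 0.001, 0.151]
wrist_force: [-2.4, 10.9, 5.6]
finger_gap: 49.8
finger_force: 15.0
```

Emit:
jog_arm(
  series=[
    [0,0,0,0,0,0,1],
    [0,0,0,0,0,0,1],
    [0,0,0.02,0,0,0,1],
    [0,0,0.06,0,0,0,1],
    [0,0,0.14,0,0,0,1],
    [0,0,0.25,0,0,0,1],
    [0,0,0.35,0,0,0,1],
    [0,0,0.4,0,0,0,1],
  ],
  grip_force=50,
)

```text
clock: 13.22
eef_pos: [548.3, -299.2, 96.3]
eef_rot: [3.139, -0.002, 0.151]
wrist_force: [0.2, -0.0, -4.9]
finger_gap: 49.3
finger_force: 50.0
```

Emit:
jog_arm(
  series=[
    [0,0,0.08,0,0,0,1],
    [0,0,0.2,0,0,0,1],
    [0,0,0.36,0,0,0,1],
    [0,0,0.52,0,0,0,1],
    [0,0,0.68,0,0,0,1],
    [0,0,0.76,0,0,0,1],
    [0,0,0.8,0,0,0,1],
    [0,0,0.8,0,0,0,1],
  ],
)

```text
clock: 13.88
eef_pos: [547.7, -298.7, 190.2]
eef_rot: [3.141, -0.001, 0.151]
wrist_force: [-1.0, 0.0, -5.5]
finger_gap: 49.1
finger_force: 50.0
```

Emit:
jog_arm(
  series=[
    [0,0.07,0,0,0,-0.005,1],
    [0,0.2,0,0,0,-0.01,1],
    [0.01,0.36,0,0,0,-0.02,1],
    [0.01,0.52,0,0,0,-0.03,1],
    [0.02,0.66,0,0,0,-0.037,1],
    [0.024,0.76,0,0,0,-0.042,1],
    [0.024,0.815,0,0,0,-0.046,1],
    [0.024,0.815,0,0,0,-0.046,1],
  ],
)

```text
clock: 14.55
eef_pos: [550.3, -199.3, 188.6]
eef_rot: [-3.141, 0.001, 0.08]
wrist_force: [-0.2, -0.4, -5.3]
finger_gap: 48.9
finger_force: 50.0
```

Run:
```python
from h import *
c=manip.camera("scene"); cv2.imwrite("pics/scene3.png",c["frame"][:,:,::-1])
```

```text
(no output)
```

View pics/scene3.png

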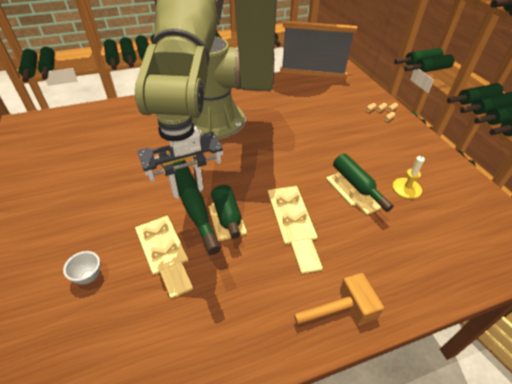

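The slim bottle is held level, from about (185,175) to (212,245), and stays well above the stubby at (228,210). I'll continue across to the slim cradle.

Emit:
jog_arm(
  series=[
    [0,0.07,0,0,0,-0.005,1],
    [0,0.2,0,0,0,-0.01,1],
    [0.01,0.36,0,0,0,-0.02,1],
    [0.01,0.52,0,0,0,-0.03,1],
    [0.02,0.66,0,0,0,-0.037,1],
    [0.024,0.76,0,0,0,-0.042,1],
    [0.024,0.815,0,0,0,-0.046,1],
    [0.024,0.815,0,0,0,-0.046,1],
  ],
)

```text
clock: 15.27
eef_pos: [553.3, -102.2, 189.3]
eef_rot: [-3.141, 0.0, 0.007]
wrist_force: [-0.3, -1.1, -6.1]
finger_gap: 49.1
finger_force: 50.0
```

Emit:
jog_arm(
  series=[
    [0,0.07,0,0,0,-0.005,1],
    [0,0.2,0,0,0,-0.01,1],
    [0.01,0.36,0,0,0,-0.02,1],
    [0.01,0.52,0,0,0,-0.03,1],
    [0.02,0.66,0,0,0,-0.037,1],
    [0.024,0.76,0,0,0,-0.042,1],
    [0.024,0.815,0,0,0,-0.046,1],
    [0.024,0.815,0,0,0,-0.046,1],
  ],
)

```text
clock: 15.93
eef_pos: [556.2, -4.6, 189.4]
eef_rot: [-3.141, 0.0, -0.066]
wrist_force: [0.2, -0.3, -5.9]
finger_gap: 49.2
finger_force: 50.0
```

Emit:
jog_arm(
  series=[
    [0,0.07,0,0,0,-0.005,1],
    [0,0.2,0,0,0,-0.01,1],
    [0.01,0.36,0,0,0,-0.02,1],
    [0.01,0.52,0,0,0,-0.03,1],
    [0.02,0.66,0,0,0,-0.037,1],
    [0.024,0.76,0,0,0,-0.042,1],
    [0.024,0.815,0,0,0,-0.046,1],
    [0.024,0.815,0,0,0,-0.046,1],
  ],
)

```text
clock: 16.6
eef_pos: [559.1, 93.2, 189.4]
eef_rot: [-3.142, 0.0, -0.138]
wrist_force: [-0.0, 0.0, -6.0]
finger_gap: 48.9
finger_force: 50.0
```

Emit:
jog_arm(
  series=[
    [0,0,0,0,0,0,1],
    [0,0,0,0,0,0,1],
    [0,0,0,0,0,0,1],
  ],
)

```text
clock: 16.85
eef_pos: [559.2, 91.8, 189.5]
eef_rot: [3.141, -0.0, -0.139]
wrist_force: [0.7, -0.2, -5.8]
finger_gap: 49.0
finger_force: 50.0
```

Run:
```python
from h import *
s=manip.read_state(); print(s["eef_pos"],s["eef_rot"])
c=manip.camera("wrist"); cv2.imwrite("pics/w3.png",c["frame"][:,:,::-1]); print(c["hand_eye"],c["vfov"])
```

```text
[559.18241627  91.7613241  189.47742791] [ 3.14148775e+00 -2.22673109e-05 -1.39024902e-01]
[[-1.56902999e-03 -9.63876741e-01 -2.66344076e-01  7.76635836e+01]
 [ 9.99998267e-01 -1.24540406e-03 -1.38396643e-03  5.19525845e-01]
 [ 1.00226705e-03 -2.66345785e-01  9.63877024e-01 -1.72198999e+02]
 [ 0.00000000e+00  0.00000000e+00  0.00000000e+00  1.00000000e+00]] 65.70646984690485
```

View pics/w3.png

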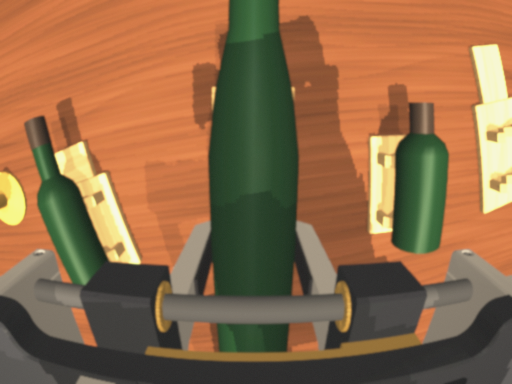

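The wrist view shows the slim bottle straight in the gripper along the image centre (u about 255), over the slim cradle. I'll lower it.

Emit:
jog_arm(
  series=[
    [0,0.003,-0.06,0,0,0,1],
    [0,0.006,-0.2,0,0,0,1],
    [0,0.006,-0.38,0,0,0,1],
    [0,0.006,-0.58,0,0,0,1],
    [0,0.006,-0.76,0,0,0,1],
    [0,0.006,-0.9,0,0,0,1],
    [0,0.006,-0.98,0,0,0,1],
    [0,0.006,-0.98,0,0,0,1],
  ],
)

```text
clock: 17.57
eef_pos: [558.0, 93.0, 69.5]
eef_rot: [3.141, 0.004, -0.138]
wrist_force: [-0.2, 0.4, -5.0]
finger_gap: 48.9
finger_force: 50.0
```

Emit:
jog_arm(
  series=[
    [0,0,-0.03,0,0,0,1],
    [0,0,-0.06,0,0,0,1],
    [0,0,-0.09,0,0,0,1],
    [0,0,-0.11,0,0,0,1],
    [0,0,-0.13,0,0,0,1],
    [0,0,-0.145,0,0,0,1],
    [0,0,-0.155,0,0,0,1],
    [0,0,-0.16,0,0,0,1],
  ],
)

```text
clock: 18.23
eef_pos: [559.1, 93.3, 52.5]
eef_rot: [-3.142, 0.0, -0.138]
wrist_force: [-0.4, -0.1, -6.2]
finger_gap: 48.7
finger_force: 50.0
```

Emit:
jog_arm(
  series=[
    [0,0,-0.006,0,0,0,1],
    [0,0,-0.012,0,0,0,1],
    [0,0,-0.018,0,0,0,1],
    [0,0,-0.018,0,0,0,1],
  ],
)

```text
clock: 18.57
eef_pos: [559.1, 93.3, 50.4]
eef_rot: [-3.142, 0.0, -0.138]
wrist_force: [0.6, 0.4, -5.1]
finger_gap: 49.1
finger_force: 50.0
```

Emit:
jog_arm(
  series=[
    [0,0,-0.006,0,0,0,1],
    [0,0,-0.012,0,0,0,1],
    [0,0,-0.018,0,0,0,1],
    [0,0,-0.024,0,0,0,1],
    [0,0,-0.03,0,0,0,1],
    [0,0,-0.03,0,0,0,1],
  ],
)

```text
clock: 19.07
eef_pos: [559.1, 93.2, 46.8]
eef_rot: [3.141, 0.0, -0.138]
wrist_force: [-0.9, 0.3, -4.6]
finger_gap: 49.2
finger_force: 50.0
```

Emit:
jog_arm(
  series=[
    [0,0,-0.006,0,0,0,1],
    [0,0,-0.012,0,0,0,1],
    [0,0,-0.018,0,0,0,1],
    [0,0,-0.018,0,0,0,1],
  ],
)

```text
clock: 19.4
eef_pos: [559.4, 93.0, 45.9]
eef_rot: [3.141, -0.001, -0.138]
wrist_force: [-7.0, -4.4, 9.8]
finger_gap: 49.0
finger_force: 50.0
```

Emit:
jog_arm(
  series=[
    [0,0,0.004,0,0,0,1],
    [0,0,0.004,0,0,0,1],
    [0,0,0.004,0,0,0,0.2],
    [0,0,0.004,0,0,0,0],
    [0,0,0.004,0,0,0,0],
    [0,0,0.004,0,0,0,0],
    [0,0,0.004,0,0,0,0],
    [0,0,0.004,0,0,0,0],
  ],
  grip_force=15,
)

```text
clock: 20.07
eef_pos: [559.2, 93.4, 45.2]
eef_rot: [-3.141, -0.0, -0.138]
wrist_force: [0.4, 0.2, -0.7]
finger_gap: 86.1
finger_force: 0.0
```

Emit:
jog_arm(
  series=[
    [0,0,0.1,0,0,0,0],
    [0,0,0.3,0,0,0,0],
    [0,0,0.6,0,0,0,0],
    [0,0,0.8,0,0,0,0],
    [0,0,1,0,0,0,0],
    [0,0,1,0,0,0,0],
  ],
)

```text
clock: 20.57
eef_pos: [560.9, 93.5, 171.2]
eef_rot: [-3.14, -0.008, -0.138]
wrist_force: [0.1, 0.8, 0.4]
finger_gap: 93.9
finger_force: 0.0
```

Emit:
jog_arm(
  series=[
    [-0.03,0.25,0.04,0,0,0.02,0],
    [-0.07,0.5,0.08,0,0,0.04,0],
    [-0.14,0.96,0.16,0,0,0.085,0],
    [-0.14,0.96,0.16,0,0,0.085,0],
    [-0.14,0.96,0.16,0,0,0.085,0],
  ],
)

```text
clock: 20.98
eef_pos: [541.7, 211.5, 185.4]
eef_rot: [-3.141, -0.001, -0.001]
wrist_force: [0.7, -0.6, -0.6]
finger_gap: 94.0
finger_force: 0.0
```

Emit:
jog_arm(
  series=[
    [-0.03,0.25,0,0,0,0.02,0],
    [-0.07,0.5,0,0,0,0.04,0],
    [-0.15,0.96,0,0,0,0.084,0],
    [-0.15,0.96,0,0,0,0.084,0],
    [-0.15,0.96,0,0,0,0.084,0],
    [-0.15,0.96,0,0,0,0.084,0],
  ],
)

```text
clock: 21.48
eef_pos: [524.3, 323.2, 184.2]
eef_rot: [3.141, 0.0, 0.127]
wrist_force: [0.1, -0.5, -0.5]
finger_gap: 93.7
finger_force: 0.0
```

Run:
```python
from h import *
c=manip.camera("top"); cv2.imwrite("pics/top4.png",c["frame"][:,:,::-1])
```

```text
(no output)
```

View pics/top4.png

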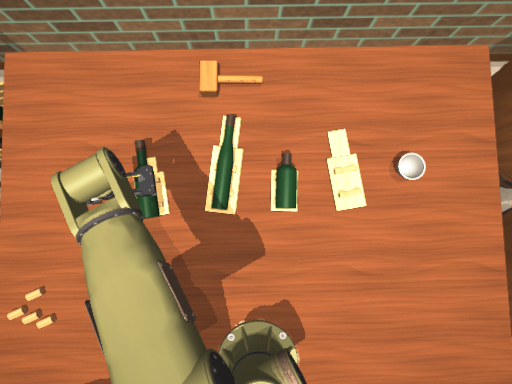

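The slim bottle lies along its board, foot about (220,207) and neck about (231,116). The medium cradle at (347,170) is empty and the gripper is over the medium bottle, so I'll pick it up now.

Emit:
jog_arm(
  series=[
    [0,0,-0.22,0,0,0,0],
    [0,0,-0.44,0,0,0,0],
    [0,0,-0.6,0,0,0,0],
    [0,0,-0.6,0,0,0,0],
    [0,0,-0.6,0,0,0,0],
  ],
)

```text
clock: 21.95
eef_pos: [524.7, 322.3, 112.4]
eef_rot: [3.141, 0.001, 0.125]
wrist_force: [0.9, 0.7, 1.1]
finger_gap: 94.0
finger_force: 0.0
```

Emit:
jog_arm(
  series=[
    [0,0,-0.13,0,0,0,0],
    [0,0,-0.26,0,0,0,0],
    [0,0,-0.37,0,0,0,0],
    [0,0,-0.45,0,0,0,0],
    [0,0,-0.5,0,0,0,0],
    [0,0,-0.5,0,0,0,0],
    [0,0,-0.5,0,0,0,0],
  ],
)

```text
clock: 22.53
eef_pos: [524.6, 323.7, 52.9]
eef_rot: [-3.141, -0.0, 0.127]
wrist_force: [-0.4, 0.4, -0.4]
finger_gap: 94.3
finger_force: 0.0
```

Emit:
jog_arm(
  series=[
    [0,0,0,0,0,0,0.2],
    [0,0,0,0,0,0,0.3],
    [0,0,0,0,0,0,0.5],
    [0,0,0,0,0,0,0.7],
    [0,0,0,0,0,0,1],
    [0,0,0,0,0,0,1],
    [0,0,0,0,0,0,1],
    [0,0,0,0,0,0,1],
  ],
  grip_force=15,
)

```text
clock: 23.2
eef_pos: [524.6, 322.7, 52.6]
eef_rot: [3.14, 0.0, 0.127]
wrist_force: [0.1, -7.8, 3.7]
finger_gap: 59.9
finger_force: 15.0
```

Emit:
jog_arm(
  series=[
    [0,0,0,0,0,0,1],
    [0,0,0,0,0,0,1],
    [0,0,0.02,0,0,0,1],
    [0,0,0.06,0,0,0,1],
    [0,0,0.14,0,0,0,1],
    [0,0,0.25,0,0,0,1],
    [0,0,0.35,0,0,0,1],
    [0,0,0.4,0,0,0,1],
  ],
  grip_force=50,
)

```text
clock: 23.87
eef_pos: [525.0, 324.2, 103.2]
eef_rot: [-3.14, -0.003, 0.127]
wrist_force: [0.1, 1.1, -4.5]
finger_gap: 59.1
finger_force: 50.0
```

Emit:
jog_arm(
  series=[
    [0,0,0.08,0,0,0,1],
    [0,0,0.2,0,0,0,1],
    [0,0,0.36,0,0,0,1],
    [0,0,0.52,0,0,0,1],
    [0,0,0.68,0,0,0,1],
    [0,0,0.76,0,0,0,1],
    [0,0,0.8,0,0,0,1],
    [0,0,0.8,0,0,0,1],
  ],
)

```text
clock: 24.53
eef_pos: [524.5, 323.8, 197.1]
eef_rot: [-3.141, -0.001, 0.127]
wrist_force: [0.3, 0.2, -5.1]
finger_gap: 58.9
finger_force: 50.0
```

Emit:
jog_arm(
  series=[
    [0,-0.07,0,0,0,0,1],
    [0.01,-0.2,0,0,0,0.001,1],
    [0.01,-0.36,0,0,0,0.001,1],
    [0.02,-0.52,0,0,0,0.002,1],
    [0.025,-0.68,0,0,0,0.002,1],
    [0.03,-0.81,0,0,0,0.003,1],
    [0.032,-0.86,0,0,0,0.003,1],
    [0.032,-0.86,0,0,0,0.003,1],
  ],
)

```text
clock: 25.2
eef_pos: [528.0, 219.1, 195.6]
eef_rot: [3.141, 0.001, 0.13]
wrist_force: [0.4, 0.4, -5.1]
finger_gap: 58.8
finger_force: 50.0
```

Emit:
jog_arm(
  series=[
    [0,-0.07,0,0,0,0,1],
    [0.01,-0.2,0,0,0,0.001,1],
    [0.01,-0.36,0,0,0,0.001,1],
    [0.02,-0.52,0,0,0,0.002,1],
    [0.025,-0.68,0,0,0,0.002,1],
    [0.03,-0.81,0,0,0,0.003,1],
    [0.032,-0.86,0,0,0,0.003,1],
    [0.032,-0.86,0,0,0,0.003,1],
  ],
)

```text
clock: 25.87
eef_pos: [532.1, 116.7, 196.3]
eef_rot: [3.142, 0.0, 0.136]
wrist_force: [0.2, -0.7, -5.7]
finger_gap: 59.4
finger_force: 50.0
```

Emit:
jog_arm(
  series=[
    [0,-0.07,0,0,0,0,1],
    [0.01,-0.2,0,0,0,0.001,1],
    [0.01,-0.36,0,0,0,0.001,1],
    [0.02,-0.52,0,0,0,0.002,1],
    [0.025,-0.68,0,0,0,0.002,1],
    [0.03,-0.81,0,0,0,0.003,1],
    [0.032,-0.86,0,0,0,0.003,1],
    [0.032,-0.86,0,0,0,0.003,1],
  ],
)

```text
clock: 26.53
eef_pos: [535.9, 13.6, 196.3]
eef_rot: [-3.142, 0.0, 0.141]
wrist_force: [-0.5, -0.1, -5.8]
finger_gap: 59.1
finger_force: 50.0
```

Emit:
jog_arm(
  series=[
    [0,-0.07,0,0,0,0,1],
    [0.01,-0.2,0,0,0,0.001,1],
    [0.01,-0.36,0,0,0,0.001,1],
    [0.02,-0.52,0,0,0,0.002,1],
    [0.025,-0.68,0,0,0,0.002,1],
    [0.03,-0.81,0,0,0,0.003,1],
    [0.032,-0.86,0,0,0,0.003,1],
    [0.032,-0.86,0,0,0,0.003,1],
  ],
)

```text
clock: 27.2
eef_pos: [539.7, -89.5, 196.3]
eef_rot: [-3.142, 0.0, 0.145]
wrist_force: [-0.8, -0.4, -4.4]
finger_gap: 58.6
finger_force: 50.0
```

Emit:
jog_arm(
  series=[
    [0,-0.07,0,0,0,0,1],
    [0.01,-0.2,0,0,0,0.001,1],
    [0.01,-0.36,0,0,0,0.001,1],
    [0.02,-0.52,0,0,0,0.002,1],
    [0.025,-0.68,0,0,0,0.002,1],
    [0.03,-0.81,0,0,0,0.003,1],
    [0.032,-0.86,0,0,0,0.003,1],
    [0.032,-0.86,0,0,0,0.003,1],
  ],
)

```text
clock: 27.87
eef_pos: [543.6, -192.7, 196.2]
eef_rot: [-3.141, 0.0, 0.15]
wrist_force: [-0.2, -0.3, -5.2]
finger_gap: 58.7
finger_force: 50.0
```

Emit:
jog_arm(
  series=[
    [0,-0.07,0,0,0,0,1],
    [0.01,-0.2,0,0,0,0.001,1],
    [0.01,-0.36,0,0,0,0.001,1],
    [0.02,-0.52,0,0,0,0.002,1],
    [0.025,-0.68,0,0,0,0.002,1],
    [0.03,-0.81,0,0,0,0.002,1],
    [0.032,-0.865,0,0,0,0.002,1],
    [0.032,-0.865,0,0,0,0.002,1],
  ],
)

```text
clock: 28.53
eef_pos: [547.4, -296.6, 196.2]
eef_rot: [-3.141, 0.0, 0.153]
wrist_force: [0.4, 0.5, -5.6]
finger_gap: 59.3
finger_force: 50.0
```

Emit:
jog_arm(
  series=[
    [0,-0.004,-0.06,0,0,0,1],
    [0,-0.008,-0.2,0,0,0,1],
    [0,-0.008,-0.38,0,0,0,1],
    [0,-0.008,-0.58,0,0,0,1],
    [0,-0.008,-0.76,0,0,0,1],
    [0,-0.008,-0.9,0,0,0,1],
    [0,-0.008,-0.98,0,0,0,1],
    [0,-0.008,-0.98,0,0,0,1],
  ],
)

```text
clock: 29.2
eef_pos: [546.7, -295.6, 76.5]
eef_rot: [-3.139, 0.003, 0.155]
wrist_force: [0.3, -0.1, -5.5]
finger_gap: 58.9
finger_force: 50.0
```

Emit:
jog_arm(
  series=[
    [0,0,-0.03,0,0,0,1],
    [0,0,-0.06,0,0,0,1],
    [0,0,-0.09,0,0,0,1],
    [0,0,-0.11,0,0,0,1],
    [0,0,-0.13,0,0,0,1],
    [0,0,-0.145,0,0,0,1],
    [0,0,-0.155,0,0,0,1],
    [0,0,-0.16,0,0,0,1],
  ],
)

```text
clock: 29.87
eef_pos: [547.4, -297.1, 59.5]
eef_rot: [-3.142, 0.0, 0.154]
wrist_force: [-0.4, -0.1, -5.5]
finger_gap: 58.6
finger_force: 50.0
```

Emit:
jog_arm(
  series=[
    [0,0,-0.006,0,0,0,1],
    [0,0,-0.012,0,0,0,1],
    [0,0,-0.018,0,0,0,1],
    [0,0,-0.024,0,0,0,1],
    [0,0,-0.03,0,0,0,1],
    [0,0,-0.03,0,0,0,1],
  ],
)

```text
clock: 30.37
eef_pos: [547.3, -297.0, 55.9]
eef_rot: [-3.141, 0.0, 0.154]
wrist_force: [-0.3, -0.1, -5.5]
finger_gap: 59.3
finger_force: 50.0
```

Emit:
jog_arm(
  series=[
    [0,0,-0.006,0,0,0,1],
    [0,0,-0.012,0,0,0,1],
    [0,0,-0.018,0,0,0,1],
    [0,0,-0.024,0,0,0,1],
    [0,0,-0.028,0,0,0,1],
    [0,0,-0.028,0,0,0,1],
  ],
)

```text
clock: 30.87
eef_pos: [547.5, -297.1, 53.0]
eef_rot: [3.141, -0.0, 0.154]
wrist_force: [-1.9, 0.6, -1.4]
finger_gap: 59.0
finger_force: 50.0
```

Contact has started, so a little further down and then release.

Emit:
jog_arm(
  series=[
    [0,0,-0.004,0,0,0,1],
    [0,0,-0.008,0,0,0,1],
    [0,0,-0.008,0,0,0,1],
    [0,0,-0.004,0,0,0,0.2],
    [0,0,-0.004,0,0,0,0],
    [0,0,-0.004,0,0,0,0],
    [0,0,-0.004,0,0,0,0],
    [0,0,-0.004,0,0,0,0],
  ],
  grip_force=15,
)

```text
clock: 31.53
eef_pos: [547.4, -297.1, 52.1]
eef_rot: [-3.142, -0.0, 0.154]
wrist_force: [0.3, -0.5, -0.1]
finger_gap: 89.7
finger_force: 0.0
```

Emit:
jog_arm(
  series=[
    [0,0,0,0,0,0,0],
    [0,0,0.1,0,0,0,0],
    [0,0,0.3,0,0,0,0],
    [0,0,0.6,0,0,0,0],
    [0,0,0.8,0,0,0,0],
    [0,0,1,0,0,0,0],
    [0,0,1,0,0,0,0],
  ],
)

```text
clock: 32.12
eef_pos: [548.9, -298.0, 178.6]
eef_rot: [3.136, -0.006, 0.154]
wrist_force: [0.7, -1.0, 0.9]
finger_gap: 93.8
finger_force: 0.0
```

Run:
```python
from h import *
c=manip.camera("top"); cv2.imwrite("pics/top5.png",c["frame"][:,:,::-1])
bottles(c,{"slim":(200,100,250,225,55,145,90,290),"stubby":(262,140,308,218,65,110,60,165)})
g,p=masks(c); roi=np.zeros_like(p); roi[150:225,140:180]=255
```

```text
slim foot [471.9 106. ] ang -0.147 width 46.1 greenlen 255.7 grip [560.9  92.8]
stubby foot [468.2 -94.4] ang -0.081 width 60.6 greenlen 132.0 grip [528.  -99.2]
```

View pics/top5.png

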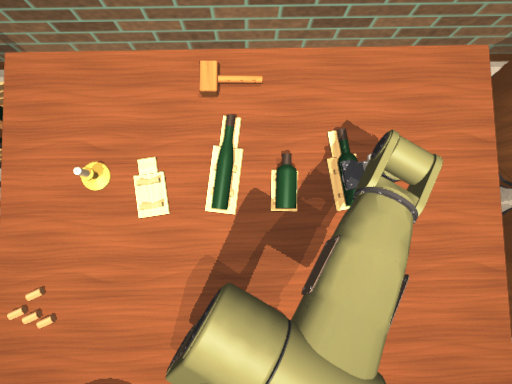

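The slim bottle measures about 2 mm from its target. The stubby is still in the spare cradle at (286,185), the stubby cradle at (151,190) is empty, and the medium bottle is in its cradle under the gripper. I'm going for the stubby.

Emit:
jog_arm(
  series=[
    [-0.02,0.25,0,0,0,-0.014,0],
    [-0.04,0.5,0,0,0,-0.028,0],
    [-0.08,0.82,0,0,0,-0.058,0],
    [-0.08,0.82,0,0,0,-0.058,0],
    [-0.08,0.82,0,0,0,-0.058,0],
  ],
)

```text
clock: 32.58
eef_pos: [537.6, -197.3, 172.0]
eef_rot: [-3.141, 0.001, 0.065]
wrist_force: [0.7, -0.1, -0.1]
finger_gap: 94.5
finger_force: 0.0
```

Emit:
jog_arm(
  series=[
    [-0.02,0.25,0,0,0,-0.014,0],
    [-0.04,0.5,0,0,0,-0.028,0],
    [-0.08,0.825,0,0,0,-0.058,0],
    [-0.08,0.825,0,0,0,-0.058,0],
    [-0.08,0.825,0,0,0,-0.058,0],
    [-0.08,0.825,0,0,0,-0.058,0],
  ],
)

```text
clock: 33.08
eef_pos: [528.3, -100.6, 172.0]
eef_rot: [3.141, 0.0, -0.028]
wrist_force: [0.1, 0.3, 0.0]
finger_gap: 93.8
finger_force: 0.0
```

Run:
```python
from h import *
s=manip.read_state(); print(s["eef_pos"],s["eef_rot"])
c=manip.camera("wrist"); cv2.imwrite("pics/w6.png",c["frame"][:,:,::-1])
```

```text
[ 528.32867232 -100.6014268   172.00407984] [ 3.14141111e+00  1.99097125e-04 -2.77981332e-02]
```

View pics/w6.png

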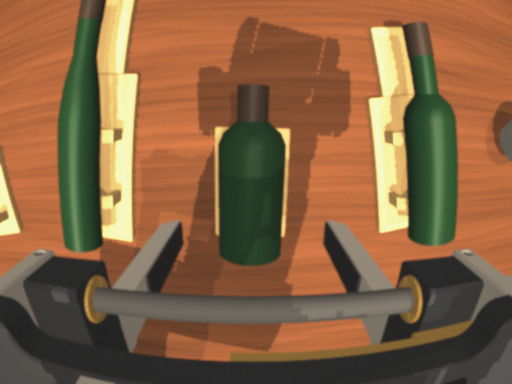

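The stubby bottle is centred and aligned between the open fingers (u about 250). I'll descend and grip it.

Emit:
jog_arm(
  series=[
    [0,0.006,-0.2,0,0,0,0],
    [0,0.006,-0.4,0,0,0,0],
    [0,0.006,-0.5,0,0,0,0],
    [0,0.006,-0.5,0,0,0,0],
    [0,0.006,-0.5,0,0,0,0],
  ],
)

```text
clock: 33.55
eef_pos: [528.1, -100.0, 112.0]
eef_rot: [-3.141, 0.001, -0.029]
wrist_force: [-0.2, -0.4, 1.2]
finger_gap: 93.6
finger_force: 0.0
```

Emit:
jog_arm(
  series=[
    [0,0,-0.13,0,0,0,0],
    [0,0,-0.26,0,0,0,0],
    [0,0,-0.37,0,0,0,0],
    [0,0,-0.44,0,0,0,0],
    [0,0,-0.47,0,0,0,0],
    [0,0,-0.47,0,0,0,0],
    [0,0,-0.47,0,0,0,0],
  ],
)

```text
clock: 34.13
eef_pos: [528.6, -99.2, 56.6]
eef_rot: [3.141, -0.001, -0.028]
wrist_force: [-0.4, -0.3, -0.3]
finger_gap: 93.7
finger_force: 0.0
```

Emit:
jog_arm(
  series=[
    [0,0,0,0,0,0,0.2],
    [0,0,0,0,0,0,0.3],
    [0,0,0,0,0,0,0.5],
    [0,0,0,0,0,0,0.7],
    [0,0,0,0,0,0,1],
    [0,0,0,0,0,0,1],
    [0,0,0,0,0,0,1],
    [0,0,0,0,0,0,1],
  ],
  grip_force=15,
)

```text
clock: 34.8
eef_pos: [528.3, -98.5, 55.9]
eef_rot: [-3.141, -0.0, -0.028]
wrist_force: [-0.2, 5.5, 2.6]
finger_gap: 63.6
finger_force: 15.0
```

Emit:
jog_arm(
  series=[
    [0,0,0,0,0,0,1],
    [0,0,0,0,0,0,1],
    [0,0,0.02,0,0,0,1],
    [0,0,0.06,0,0,0,1],
    [0,0,0.14,0,0,0,1],
    [0,0,0.25,0,0,0,1],
    [0,0,0.35,0,0,0,1],
    [0,0,0.4,0,0,0,1],
  ],
  grip_force=45,
)

```text
clock: 35.47
eef_pos: [528.7, -99.3, 105.8]
eef_rot: [3.141, -0.002, -0.028]
wrist_force: [0.1, -0.1, -4.1]
finger_gap: 63.0
finger_force: 44.9
```

Emit:
jog_arm(
  series=[
    [0,0,0.08,0,0,0,1],
    [0,0,0.2,0,0,0,1],
    [0,0,0.36,0,0,0,1],
    [0,0,0.52,0,0,0,1],
    [0,0,0.68,0,0,0,1],
    [0,0,0.76,0,0,0,1],
    [0,0,0.8,0,0,0,1],
    [0,0,0.8,0,0,0,1],
  ],
)

```text
clock: 36.13
eef_pos: [528.3, -99.0, 200.2]
eef_rot: [3.141, -0.001, -0.028]
wrist_force: [-0.2, -0.3, -4.5]
finger_gap: 63.2
finger_force: 44.9
```

Emit:
jog_arm(
  series=[
    [0,0.07,0,0,0,0.002,1],
    [0,0.2,0,0,0,0.006,1],
    [0,0.36,0,0,0,0.01,1],
    [0,0.54,0,0,0,0.015,1],
    [-0.005,0.7,0,0,0,0.02,1],
    [-0.008,0.82,0,0,0,0.023,1],
    [-0.008,0.88,0,0,0,0.025,1],
    [-0.008,0.88,0,0,0,0.025,1],
  ],
)

```text
clock: 36.8
eef_pos: [526.8, 8.1, 198.8]
eef_rot: [-3.141, 0.002, 0.013]
wrist_force: [-0.1, -0.1, -4.0]
finger_gap: 63.2
finger_force: 44.9
```

Emit:
jog_arm(
  series=[
    [0,0.07,0,0,0,0.002,1],
    [0,0.2,0,0,0,0.006,1],
    [0,0.36,0,0,0,0.01,1],
    [0,0.54,0,0,0,0.015,1],
    [-0.005,0.7,0,0,0,0.02,1],
    [-0.008,0.82,0,0,0,0.023,1],
    [-0.008,0.88,0,0,0,0.025,1],
    [-0.008,0.88,0,0,0,0.025,1],
  ],
)

```text
clock: 37.47
eef_pos: [526.2, 113.0, 199.4]
eef_rot: [-3.142, 0.0, 0.051]
wrist_force: [-0.1, -0.0, -5.2]
finger_gap: 63.1
finger_force: 44.9
```

Emit:
jog_arm(
  series=[
    [0,0.07,0,0,0,0.002,1],
    [0,0.2,0,0,0,0.006,1],
    [0,0.36,0,0,0,0.01,1],
    [0,0.54,0,0,0,0.015,1],
    [-0.005,0.7,0,0,0,0.02,1],
    [-0.008,0.82,0,0,0,0.023,1],
    [-0.008,0.88,0,0,0,0.025,1],
    [-0.008,0.88,0,0,0,0.025,1],
  ],
)

```text
clock: 38.13
eef_pos: [525.3, 218.5, 199.6]
eef_rot: [3.142, 0.0, 0.091]
wrist_force: [0.8, 0.5, -4.7]
finger_gap: 63.5
finger_force: 44.9
```

Emit:
jog_arm(
  series=[
    [0,0.07,0,0,0,0.002,1],
    [0,0.2,0,0,0,0.006,1],
    [0,0.36,0,0,0,0.01,1],
    [0,0.54,0,0,0,0.015,1],
    [-0.005,0.7,0,0,0,0.02,1],
    [-0.008,0.82,0,0,0,0.023,1],
    [-0.008,0.88,0,0,0,0.025,1],
    [-0.008,0.88,0,0,0,0.025,1],
  ],
)

```text
clock: 38.8
eef_pos: [524.3, 324.1, 199.5]
eef_rot: [3.142, 0.0, 0.13]
wrist_force: [1.2, -0.4, -3.8]
finger_gap: 63.3
finger_force: 44.9
```

Emit:
jog_arm(
  series=[
    [0,0,0,0,0,0,1],
    [0,0,0,0,0,0,1],
  ],
)

```text
clock: 38.97
eef_pos: [524.5, 322.5, 199.8]
eef_rot: [3.141, 0.0, 0.128]
wrist_force: [0.9, 0.0, -3.9]
finger_gap: 63.3
finger_force: 44.9
```

Now lower 0.98 + 0.16 + 0.03, where contact is expected near z = 56.

Emit:
jog_arm(
  series=[
    [0,0,-0.06,0,0,0,1],
    [0,0,-0.2,0,0,0,1],
    [0,0,-0.38,0,0,0,1],
    [0,0,-0.58,0,0,0,1],
    [0,0,-0.76,0,0,0,1],
    [0,0,-0.9,0,0,0,1],
    [0,0,-0.98,0,0,0,1],
    [0,0,-0.98,0,0,0,1],
  ],
)

```text
clock: 39.63
eef_pos: [523.5, 322.5, 79.8]
eef_rot: [3.14, 0.003, 0.128]
wrist_force: [0.5, -0.9, -4.1]
finger_gap: 63.3
finger_force: 44.9
```

Emit:
jog_arm(
  series=[
    [0,0,-0.03,0,0,0,1],
    [0,0,-0.06,0,0,0,1],
    [0,0,-0.09,0,0,0,1],
    [0,0,-0.11,0,0,0,1],
    [0,0,-0.13,0,0,0,1],
    [0,0,-0.145,0,0,0,1],
    [0,0,-0.155,0,0,0,1],
    [0,0,-0.16,0,0,0,1],
  ],
)

```text
clock: 40.3
eef_pos: [524.3, 323.5, 62.9]
eef_rot: [-3.142, 0.0, 0.129]
wrist_force: [-0.9, 0.2, -3.2]
finger_gap: 63.2
finger_force: 44.9
```

Emit:
jog_arm(
  series=[
    [0,0,-0.006,0,0,0,1],
    [0,0,-0.012,0,0,0,1],
    [0,0,-0.018,0,0,0,1],
    [0,0,-0.024,0,0,0,1],
    [0,0,-0.03,0,0,0,1],
    [0,0,-0.03,0,0,0,1],
  ],
)

```text
clock: 40.8
eef_pos: [524.3, 323.4, 59.2]
eef_rot: [3.141, 0.0, 0.129]
wrist_force: [-0.2, -0.8, -4.9]
finger_gap: 63.2
finger_force: 44.9
```

Emit:
jog_arm(
  series=[
    [0,-0.003,-0.006,0,0,0,1],
    [0,-0.006,-0.012,0,0,0,1],
    [0,-0.006,-0.018,0,0,0,1],
    [0,-0.006,-0.024,0,0,0,1],
    [0,-0.006,-0.028,0,0,0,1],
    [0,-0.006,-0.028,0,0,0,1],
  ],
)

```text
clock: 41.3
eef_pos: [524.5, 322.8, 56.6]
eef_rot: [-3.141, -0.001, 0.129]
wrist_force: [-2.1, -1.3, 3.3]
finger_gap: 63.0
finger_force: 44.9
```

It is seated, so I'll release, lift and step aside for a check.

Emit:
jog_arm(
  series=[
    [0,0,-0.003,0,0,0,1],
    [0,0,-0.003,0,0,0,1],
    [0,0,-0.003,0,0,0,0.2],
    [0,0,-0.003,0,0,0,0],
    [0,0,-0.003,0,0,0,0],
    [0,0,-0.003,0,0,0,0],
    [0,0,-0.003,0,0,0,0],
    [0,0,-0.003,0,0,0,0],
  ],
  grip_force=15,
)

```text
clock: 41.97
eef_pos: [524.3, 322.7, 55.6]
eef_rot: [3.142, 0.0, 0.129]
wrist_force: [0.1, 0.3, 0.7]
finger_gap: 93.9
finger_force: 0.0
```

Emit:
jog_arm(
  series=[
    [0,0,0,0,0,0,0],
    [0,0,0.1,0,0,0,0],
    [0,0,0.3,0,0,0,0],
    [0,0,0.6,0,0,0,0],
    [0,0,0.8,0,0,0,0],
    [0,0,1,0,0,0,0],
    [0,0,1,0,0,0,0],
  ],
)

```text
clock: 42.55
eef_pos: [525.8, 323.6, 182.0]
eef_rot: [-3.139, -0.008, 0.129]
wrist_force: [1.0, 1.3, 1.4]
finger_gap: 94.1
finger_force: 0.0
```

Emit:
jog_arm(
  series=[
    [-0.3,0,0.15,0,0,0,0],
    [-0.6,0,0.3,0,0,0,0],
    [-0.9,0,0.4,0,0,0,0],
    [-0.95,0,0.4,0,0,0,0],
    [-0.95,0,0.4,0,0,0,0],
  ],
)

```text
clock: 42.97
eef_pos: [409.1, 323.1, 225.1]
eef_rot: [-3.14, -0.002, 0.131]
wrist_force: [0.1, 0.6, -0.4]
finger_gap: 94.1
finger_force: 0.0
```

Emit:
jog_arm(
  series=[
    [-0.2,0.2,0,0,0,0,0],
    [-0.5,0.3,0,0,0,0,0],
    [-0.7,0.4,0,0,0,0,0],
    [-0.7,0.4,0,0,0,0,0],
    [-0.7,0.4,0,0,0,0,0],
    [-0.7,0.4,0,0,0,0,0],
    [-0.7,0.4,0,0,0,0,0],
  ],
)

```text
clock: 43.55
eef_pos: [327.5, 370.3, 223.3]
eef_rot: [3.141, 0.0, 0.128]
wrist_force: [0.2, 0.6, -0.8]
finger_gap: 94.1
finger_force: 0.0
```

Run:
```python
from h import *
c=manip.camera("top"); cv2.imwrite("pics/top7.png",c["frame"][:,:,::-1])
print("want stubby 465,315.7,.127  slim 470,105.3,-.138  medium 473.6,-309.5,.151")
bottles(c,{"stubby":(130,140,175,225,65,110,60,165),"slim":(200,100,250,225,55,145,90,290),"medium":(322,105,375,220,62,135,75,235)})
```

```text
want stubby 465,315.7,.127  slim 470,105.3,-.138  medium 473.6,-309.5,.151
stubby foot [464.5 315.3] ang 0.126 width 63.1 greenlen 131.9 grip [524.  322.8]
slim foot [471.9 106. ] ang -0.147 width 46.1 greenlen 255.7 grip [560.9  92.8]
medium foot [ 471.3 -309.8] ang 0.153 width 59.1 greenlen 203.2 grip [ 545.4 -298.4]
```

View pics/top7.png

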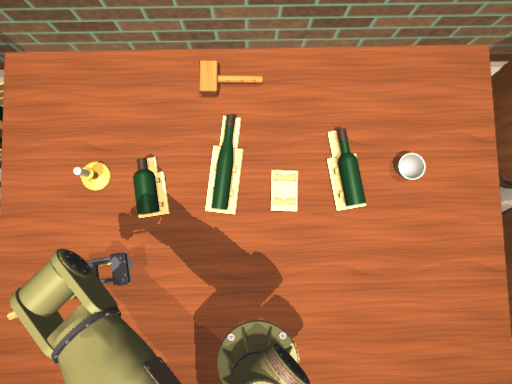

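All three bottles lie in their own cradles: stubby (147,185), slim (225,160) and medium (350,170). Each is within about 3 mm and 0.01 rad of target, and the candlestick and bowl are where they started. The arm is clear, so I'm handing in.

```bash
python3 -c "
from cell import manip
print(manip.sign_off())"
```

```text
the job is handed in; nothing more can be done
None
```

All three bottles are in their own cradles, each measured within about 3 mm and 0.01 rad of target in the final picture, and the job was handed in at about 44 s of the 107 s allowed; the hand-in gave no verdict.

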